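# Make up two sample-test kits at the heat block

## Task

Make up the two test kits from the stock on the bench: the blue tray gets the red-capped bottle and the white tube rack, the green tray gets the white-capped bottle and the yellow tip box. In each tray the bottle stands in the small compartment and the rack or box in the large one, everything upright and flat on the tray floor. Never let a bottle fall over, and leave the black-capped bottle where it stands.

Things in the scene. Friction and masses are not known exactly. Their poses are not given: they have to be found in the camera images.
- bottle_red_mid (a point): amber glass reagent bottle with a white paper band and a red cap, standing loose; round body 38 mm across up to 54 mm, then a shoulder, then the cap, 26 mm across, from 62 to 80 mm (full height 80 mm); 0.09 kg. The point is on its axis half-way up, 40 mm above its underside; z is its axis, up. It belongs in the blue tray's small compartment.
- bottle_white_mid (a point): amber glass reagent bottle with a white paper band and a white cap, standing loose; round body 38 mm across up to 54 mm, then a shoulder, then the cap, 26 mm across, from 62 to 80 mm (full height 80 mm); 0.09 kg. The point is on its axis half-way up, 40 mm above its underside; z is its axis, up. It belongs in the green tray's small compartment.
- bottle_black_mid (a point): amber glass reagent bottle with a white paper band and a black cap, standing loose; round body 38 mm across up to 54 mm, then a shoulder, then the cap, 26 mm across, from 62 to 80 mm (full height 80 mm); 0.09 kg. The point is on its axis half-way up, 40 mm above its underside; z is its axis, up. It is not needed and stays where it is.
- tube_rack_mid (a point): white block-shaped tube rack with six pale blue tube caps (each 13 mm across) on top and grey dots on its sides, 62 mm (its x) by 42 mm (its y), 60 mm high, about 0.11 kg, standing loose. The point is at its centre, 30 mm above its underside; z is up. Its flat sides reach up to 54 mm. Either way round is fine. It belongs in the blue tray's large compartment.
- tip_box_mid (a point): yellow pipette-tip box with a lighter yellow lid (closed, part of the box), 62 mm (its x) by 42 mm (its y), 60 mm high, about 0.09 kg, standing loose. The point is at its centre, 30 mm above its underside; z is up. Its flat sides reach up to 44 mm. Either way round is fine. The lid above that, to 60 mm, is 2 mm narrower and as firm. It belongs in the green tray's large compartment.
- tray_blue: shallow blue kit tray, fixed, 166 x 78 mm; floor 4 mm thick, walls 4 mm thick and 18 mm high over the bench. Origin: centre of the underside, on the bench; x along its length, y across, z up. One divider makes two compartments, both 70 mm wide (y): the small one, 62 mm long, centred at x = -48 mm, y = 0; the large one, 92 mm long, centred at x = +33 mm, y = 0. 
- tray_green: shallow green kit tray, fixed, 166 x 78 mm; floor 4 mm thick, walls 4 mm thick and 18 mm high over the bench. Origin: centre of the underside, on the bench; x along its length, y across, z up. One divider makes two compartments, both 70 mm wide (y): the small one, 62 mm long, centred at x = -48 mm, y = 0; the large one, 92 mm long, centred at x = +33 mm, y = 0. 
Things that resemble listed ones, but are neither listed nor needed, are in the scene too. What is shaped like the part that bears bottle_white_mid but purple is not meant. Leave any purple look-alike of the part that bears bottle_red_mid alone.

How it is judged:
By the outcome, as a careful person would: the job done as asked, in the order asked, and still so for the second after the job is handed in, with the robot touching nothing.
It also fails if it takes over 128 s, if anything falls off the work surface, if the arm or the gripper's body presses on something with over 40 N, if the wrist force passes 120 N, or if a joint passes its speed limit or range.

## Robot

A 6-joint arm with a two-finger parallel gripper is mounted at the origin on the work surface. World frame = base frame: x ahead of the robot, y to its left, z up, the work surface at z = 0. Lengths are in m, angles in rad, forces in N, time in s.
With the tool pointing down it reaches from about 0.375 to 0.975 m from the base axis. Payload 3.8 kg.
Tool frame: the origin (TCP) lies at the very end of the fingers, on their centre line; the grasp point (between the pads) lies 19 mm behind it (bot.tcp_to_grasp is the z of the grasp point in the tool frame, in m); z points along the fingers, y is the direction in which the jaws open and shut (so a half turn about z gives the same grasp; the last joint's range is limited). The gripper opens to 85 mm and grips with 20 to 120 N. Pads are 22 mm wide; open, the fingers measure 114 mm over their backs; the gripper's body (76 mm by 85 mm) begins 54 mm behind the grasp point. The pads swing forward as they close: fully open they stand 13 mm farther back than shut.
Start: joints at [-1.259, 0.264, 1.604, -0, 1.274, -0.037], TCP at [0.231, -0.634, 0.205] pointing down, gripper open.
Joint ranges: [-2.63, 2.63], [-0.94, 2.18], [0.31, 2.57], [-1.31, 4.45], [0, 2.66], [-2.55, 2.55]. Speed limits (rad/s): [2.57, 2.57, 3.14, 3.14, 3.14, 3.14].

## Interface

Orientations are given as a rotation vector (axis times angle).
In Python, from workcell import status, vision, job, bot gives the robot as it stands.
- The arm moves only by the tool apply_moves, never from a script. Its argument "deltas" is a list of rows, each a list of 7 numbers: the shift along the tool's x, y, z in m, then the turn, a rotation vector about the tool's x, y, z in rad, then the closure, from 0 (fully open) to 1 (shut). In form: [[x, y, z, rx, ry, rz, jaw], ...]. A call has 1 to 8 rows; each row is the pose to reach, as a shift and turn from the pose commanded when the call began, along the tool's axes at that moment; what a row does not reach only later rows make up. A row lasts 1/12 s, in which the tool goes at most 41.7 mm and 7.16 degrees, less where a joint would pass 70% of its speed; a pose out of reach is approached as far as the arm can. A call with a gripper value outside its range is refused whole. The fingers move at their own pace and stop on an object; "squeeze" is the grip in N (left out, the last holds). Time passes only in rows, so rows that repeat a pose let the fingers close. It gives the time, the measured TCP pose, the force and the opening at its end, in the units of the state.
- status.read_state(): the state, without advancing time (a new reading comes with each control period).
- vision.read_camera(name): name is "scene" or "top" or "wrist"; returns the picture (384x512x3 uint8, red, green, blue); there is no depth.
- vision.get_calibration(name): a dict with "fov_y" (degrees; the focal length in pixels is half the picture's height over the tangent of half this angle, whatever the lens; pixels are square), "cx", "cy" (the principal point, pixels), "R" (3x3) and "t" (3): a world point X has camera coordinates R X + t; the wrist camera has in their place "tool_from_camera" (4x4, takes a point from camera to tool coordinates, whose origin is the TCP and whose axes are the flange's). Camera axes: x right, y down, z forward; pixel columns grow to the right and rows downward; lengths in m; the calibration is good to about 2 mm. The wrist camera is an equidistant fisheye: a pixel r from the principal point sees the ray r / f radians off the axis. A picture is of the moment at which its call begins: read the wrist's pose just before it. get_calibration takes no time and is no camera call.
- job.finish_job(): hands the job in, once; it reports no verdict.
The state is a dict: "time": time; "q": joint angles; "joint_vel": joint speeds; "joint_torque": joint torques, N m; "tool_pos": TCP position; "tcp_rot": TCP orientation; "wrist_force": force on the tool from outside, world axes, zero at the start; "torque": the same for the moment, N m; "width": opening from 0.0 (shut) to 1.0 (fully open).
Only numpy, scipy, OpenCV 4.12 (cv2) and the standard library are available. Lean on these libraries where they do the work, as an engineer would, in place of code of your own. Each camera call takes 0.05 s, during which the arm holds its last target. There are 200 camera calls.

## Working session

There is one attempt and no reset: what is moved stays moved. The work goes in short steps, Python scripts to look and compute and a tool call to move; the robot and the scene stay as the last step left them, time stands still between calls to the robot, and variables do not carry over. Pictures are saved under pics/ and viewed, about 12 in all and at most 16, crops included, and the job is handed in when it is done.

Besides the shell and the picture viewer there is one more tool, called after ">>>" by a JSON object that holds its "name" and its "arguments". apply_moves: Moves the arm, as the interface text tells. Its arguments: {"type":"object","properties":{"deltas":{"type":"array","items":{"type":"array","items":{"type":"number"}}},"squeeze":{"type":"number"}},"required":["deltas"]}

```bash
mkdir -p pics; python3 - <<'E'
from workcell import status, vision, job, bot
import cv2, numpy as np
print(status.read_state())
print({k:getattr(bot,k) for k in dir(bot) if k[0]!='_'})
for n in("top","scene"):
    im=vision.read_camera(n);cv2.imwrite(f'pics/{n}0.png',im[...,::-1]);
for n in("top","scene","wrist"):print(n,vision.get_calibration(n))
a=cv2.imread('pics/top0.png');cv2.imwrite('pics/top0b.png',cv2.resize(a,(800,600),interpolation=cv2.INTER_CUBIC))
E
```

```text
{'time': 0.0, 'q': array([-1.25887722e+00,  2.64762920e-01,  1.60538992e+00,  1.76836646e-05,
        1.27371603e+00, -3.68928742e-02]), 'joint_vel': array([-0.00048736,  0.00097733, -0.0019358 , -0.00010947,  0.00031477,
       -0.00015608]), 'joint_torque': array([ 7.55123365e-04, -5.15111697e+01, -3.67314255e+01, -2.98243012e-04,
        1.27891821e-02, -4.13206476e-05]), 'tool_pos': array([ 0.23046403, -0.63358109,  0.20334693]), 'tcp_rot': array([-3.09171260e+00, -5.44739423e-01,  4.63492790e-04]), 'wrist_force': array([-0.53510184,  0.19597307, -0.06157987]), 'torque': array([-0.02136065, -0.0497894 , -0.02623698]), 'width': 0.9989008024721957}
{'MotionError': <class 'workcell.MotionError'>, 'tcp_to_grasp': -0.0187}
top {'fov_y': 42.82137242441233, 'cx': 253.21696694815262, 'cy': 193.25314624607245, 'R': array([[ 0.02237418, -0.99967734,  0.01202532],
       [-0.98875765, -0.02390534, -0.1476037 ],
       [ 0.14784354, -0.00858761, -0.98897348]]), 't': array([-0.04931476,  0.62852634,  1.31768887])}
scene {'fov_y': 49.87254609260029, 'cx': 257.24507583369643, 'cy': 192.94106023141126, 'R': array([[ 0.77388554,  0.63328793, -0.00689737],
       [ 0.37171736, -0.46300679, -0.80464335],
       [-0.51276445,  0.62013798, -0.59371838]]), 't': array([-0.45576411, -0.22085643,  1.60471662])}
wrist {'fov_y': 65.70646984690485, 'cx': 253.16449028185826, 'cy': 192.12146510899487, 'tool_from_camera': array([[-1.61603082e-03, -9.50825699e-01, -3.09722262e-01,
         7.96674981e-02],
       [ 9.99998620e-01, -1.65551373e-03, -1.35358668e-04,
         2.72366764e-04],
       [-3.84046956e-04, -3.09722053e-01,  9.50827062e-01,
        -1.69945952e-01],
       [ 0.00000000e+00,  0.00000000e+00,  0.00000000e+00,
         1.00000000e+00]])}
```

View pics/top0b.png

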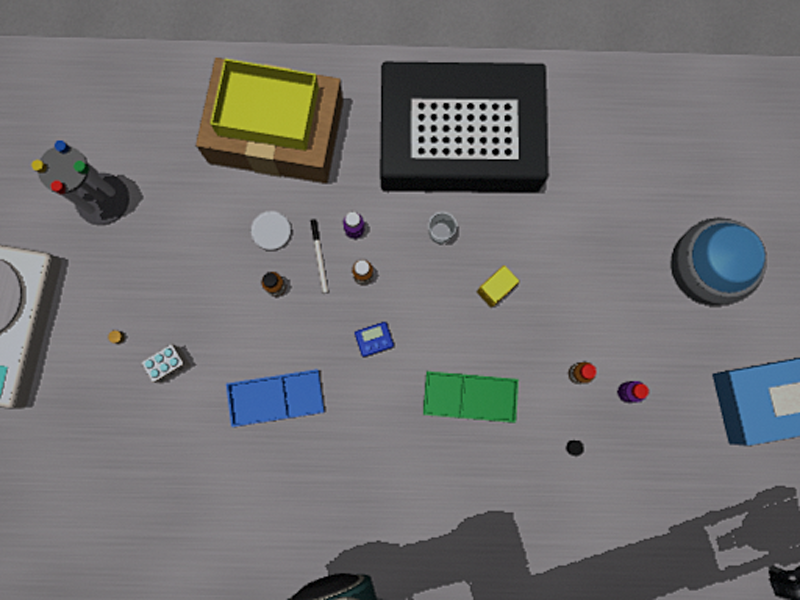

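View pics/scene0.png

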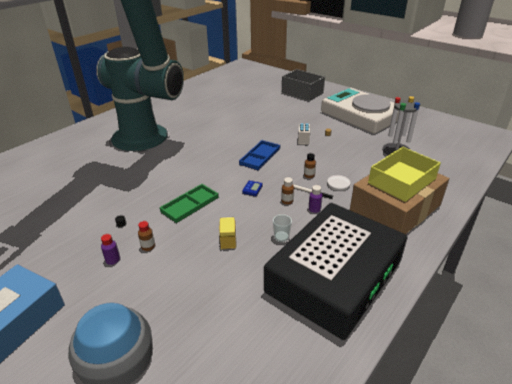

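```bash
cat > h.py <<'E'
import numpy as np, cv2
from scipy.spatial.transform import Rotation as Rn
from workcell import status, vision, bot
def tool():
    s=status.read_state(); T=np.eye(4); T[:3,:3]=Rn.from_rotvec(s['tcp_rot']).as_matrix(); T[:3,3]=s['tool_pos']; return T
def ray(name,px,T=None):
    c=vision.get_calibration(name); f=192/np.tan(np.radians(c['fov_y']/2)); px=np.atleast_2d(np.asarray(px,float))
    d=(px-[c['cx'],c['cy']])/f
    if name=='wrist':
        th=np.linalg.norm(d,axis=1,keepdims=True)+1e-12
        v=np.hstack([d/th*np.sin(th),np.cos(th)]); M=T@c['tool_from_camera']; return M[:3,3],v@M[:3,:3].T
    v=np.hstack([d,np.ones((len(d),1))]); return -c['R'].T@c['t'],v@c['R']
def plane(name,px,z,T=None):
    o,v=ray(name,px,T); return o+v*((z-o[2])/v[:,2])[:,None]
def blobs(im,lo,hi,amin=15):
    m=cv2.inRange(cv2.cvtColor(im,cv2.COLOR_RGB2HSV),lo,hi)
    cs,_=cv2.findContours(m,cv2.RETR_EXTERNAL,cv2.CHAIN_APPROX_NONE)
    return sorted([c for c in cs if cv2.contourArea(c)>=amin],key=cv2.contourArea,reverse=True)
def rect(c,name,z,T=None):
    """min-area rectangle in world: centre, long, short (m), long-side angle deg"""
    p=plane(name,c.reshape(-1,2),z,T)[:,:2]
    (x,y),(w,h),a=cv2.minAreaRect((p*1000).astype(np.float32))
    if w<h: w,h,a=h,w,a+90
    return np.round([x,y,w,h,(a+90)%180-90],1)
def go(x,y,z,yaw=None):
    """tool-frame delta to world TCP target, tool straight down, tool y (jaw) along world angle yaw deg (mod 180)"""
    T=tool(); R=T[:3,:3]; cur=np.degrees(np.arctan2(R[1,1],R[0,1]))
    if yaw is None: yaw=cur
    yaw=cur+(yaw-cur+90)%180-90; a=np.radians(yaw)
    yv=np.array([np.cos(a),np.sin(a),0]); zv=np.array([0,0,-1.]); G=np.c_[np.cross(yv,zv),yv,zv]
    print('delta',np.round(R.T@([x,y,z]-T[:3,3]),4),np.round(Rn.from_matrix(R.T@G).as_rotvec(),3),'jaw now %.1f'%cur,'q',np.round(status.read_state()['q'],2))
E
python3 - <<'E'
from h import *
im=cv2.imread('pics/top0.png')[...,::-1].copy()
def rep(n,lo,hi,z,roi=None):
    for c in blobs(im,lo,hi)[:6]:
        m=cv2.moments(c);print(n,[round(m['m10']/m['m00'],1),round(m['m01']/m['m00'],1)],cv2.contourArea(c),rect(c,'top',z))
rep('blue',(105,120,60),(125,255,255),.018)
rep('green',(50,120,50),(75,255,255),.018)
rep('yel',(22,120,60),(32,255,255),.06)
rep('red',(0,170,100),(6,255,255),.08)
rep('rackcap',(85,50,100),(100,160,255),.06)
rep('white',(0,0,150),(180,50,255),.08)
big=lambda x,y,w,h:cv2.resize(im[y:y+h,x:x+w],(390,290),interpolation=cv2.INTER_CUBIC)
A=np.hstack([big(345,215,80,60),big(205,130,80,60)]);B=np.hstack([big(150,150,80,60),big(70,205,80,60)])
cv2.imwrite('pics/crop1.png',np.vstack([A,B])[...,::-1])
E
```

```text
blue [175.5, 254.3] 1579.5 [456.9 177.5 166.4  77.4 -79.7]
blue [482.4, 255.0] 879.5 [ 468.1 -702.8  157.7  135.1  -78.6]
blue [239.0, 216.7] 335.0 [566.1   3.6  59.9  48.5 -70.2]
blue [38.1, 92.8] 30.0 [914.6 600.1  18.3  17.8   1.5]
blue [478.0, 280.5] 17.0 [ 404.8 -666.    26.4   10.8   16.5]
green [300.7, 253.5] 1533.0 [ 467.1 -171.9  165.2   76.6   86.5]
green [50.6, 106.0] 31.0 [876.2 560.5  19.6  18.3  47. ]
yel [169.0, 66.5] 3016.0 [989.7 214.6 185.2 149.2  81.4]
yel [318.3, 182.6] 330.0 [ 662.  -213.8   70.    41.1  -44.5]
yel [23.5, 105.2] 30.5 [863.1 618.7  19.   18.1  77.2]
red [376.3, 237.2] 53.0 [ 512.3 -368.7   23.3   22.4  -44.8]
red [409.9, 249.8] 49.0 [ 480.9 -458.3   21.8   21.3  -88.7]
red [35.8, 118.5] 25.5 [819.1 571.2  16.9  14.3 -88.5]
rackcap [1.4, 239.5] 33.5 [475.7 641.1  48.6  10.7   5.6]
white [297.4, 82.2] 2409.0 [ 943.3 -151.7  188.9  109.2  -88.5]
white [12.8, 200.8] 1136.5 [572.1 605.3 275.4  81.1   5.6]
white [172.6, 146.7] 438.5 [749.4 189.3  66.2  64.9 -88.5]
white [103.3, 232.1] 301.0 [510.1 364.4  59.6  39.9 -56.4]
white [502.8, 255.1] 293.5 [ 472.7 -710.4   52.7   49.4  -78.7]
white [204.8, 170.1] 51.0 [685.7  99.6  90.8   6.8  11.4]
```

View pics/crop1.png

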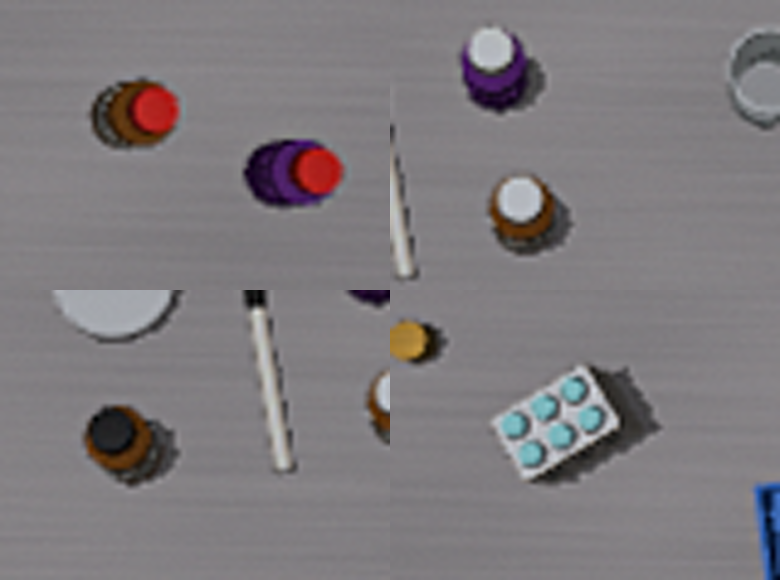

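Candidates: red caps at top px (376,237) amber and (410,250) purple, and the amber body fits. White caps at (231,171) amber and (225,140) purple, and again amber fits. The crop confirms both. The rack is at (103,232), the box at (318,183) and the black cap at (174,181), which stays put.

```bash
python3 - <<'E'
from h import *
go(.512,-.369,.20,-19)
print(plane('top',[[231.3,171.4]],.08),plane('top',[[225.3,139.8]],.08),plane('top',[[173.2,179.6]],.08))
E
```

```text
delta [ 0.355  -0.1525  0.0038] [-0.002 -0.001 -0.89 ] jaw now -70.0 q [-1.26  0.26  1.61  0.    1.27 -0.04]
[[0.68353606 0.02690062 0.08      ]] [[0.77191867 0.04603214 0.08      ]] [[0.65689347 0.18441587 0.08      ]]
```

>>> {"name": "apply_moves", "arguments": {"deltas": [[0.355,-0.1525,0.004,0,0,-0.89,0],[0.355,-0.1525,0.004,0,0,-0.89,0],[0.355,-0.1525,0.004,0,0,-0.89,0],[0.355,-0.1525,0.004,0,0,-0.89,0],[0.355,-0.1525,0.004,0,0,-0.89,0],[0.355,-0.1525,0.004,0,0,-0.89,0],[0.355,-0.1525,0.004,0,0,-0.89,0],[0.355,-0.1525,0.004,0,0,-0.89,0]], "squeeze": 40}}

```text
time: 0.77
tool_pos: [0.4744, -0.4041, 0.2007]
tcp_rot: [-2.553, -1.83, 0.0]
wrist_force: [0.8, -0.8, 0.1]
width: 1.001
```

```bash
python3 - <<'E'
from h import *
go(.512,-.369,.20,-19)
E
```

```text
delta [0.0453 0.0243 0.0007] [-0.001 -0.     0.005] jaw now -18.7 q [-0.75  0.17  1.72 -0.    1.25 -0.42]
```

>>> {"name": "apply_moves", "arguments": {"deltas": [[0.045,0.024,0.0,0,0,0,0],[0.045,0.024,0.0,0,0,0,0],[0.045,0.024,0.0,0,0,0,0],[0.045,0.024,0.0,0,0,0,0]]}}

```text
time: 1.1
tool_pos: [0.5106, -0.3711, 0.2007]
tcp_rot: [-2.556, -1.826, 0.002]
wrist_force: [-0.7, 0.8, 0.1]
width: 1.001
```

```bash
python3 - <<'E'
from h import *
T=tool();im=vision.read_camera('wrist');cv2.imwrite('pics/w1.png',im[...,::-1])
for c in blobs(im,(0,170,80),(6,255,255),60):
    m=cv2.moments(c);print(m['m10']/m['m00'],m['m01']/m['m00'],rect(c,'wrist',.08,T))
go(.512,-.369,.2,-19)
E
```

```text
255.3259587020649 174.17146017699116 [ 513.7 -368.3   24.9   24.7  -64.4]
253.9182194616977 254.75672877846787 [ 482.  -455.7   27.5   21.4   71.8]
delta [0.0034 0.001  0.0007] [-0.001  0.001 -0.   ] jaw now -19.0 q [-0.67  0.19  1.71 -0.    1.25 -0.34]
```

View pics/w1.png

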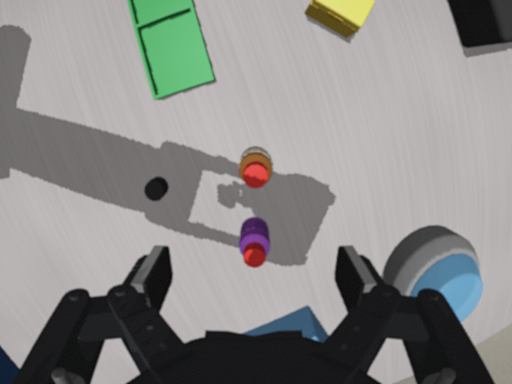

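```bash
python3 - <<'E'
from h import *
go(.5133,-.3685,.018,-19)
E
```

```text
delta [0.0044 0.0023 0.1827] [-0.001  0.001 -0.   ] jaw now -19.0 q [-0.67  0.19  1.71 -0.    1.25 -0.34]
```

>>> {"name": "apply_moves", "arguments": {"deltas": [[0.0044,0.0023,0.02,0,0,0,0],[0.0044,0.0023,0.06,0,0,0,0],[0.0044,0.0023,0.1,0,0,0,0],[0.0044,0.0023,0.14,0,0,0,0],[0.0044,0.0023,0.17,0,0,0,0],[0.0044,0.0023,0.183,0,0,0,0],[0.0044,0.0023,0.183,0,0,0,0],[0.0044,0.0023,0.183,0,0,0,0]]}}

```text
time: 1.82
tool_pos: [0.5137, -0.3692, 0.0184]
tcp_rot: [-2.559, -1.821, 0.001]
wrist_force: [0.1, 0.0, 0.6]
width: 1.001
```

>>> {"name": "apply_moves", "arguments": {"deltas": [[0,0,0,0,0,0,1],[0,0,0,0,0,0,1],[0,0,0,0,0,0,1],[0,0,0,0,0,0,1],[0,0,0,0,0,0,1],[0,0,0,0,0,0,1],[0,0,0,0,0,0,1],[0,0,0,0,0,0,1]], "squeeze": 40}}

```text
time: 2.48
tool_pos: [0.5156, -0.3687, 0.0205]
tcp_rot: [2.555, 1.823, 0.001]
wrist_force: [-1.6, 1.1, 6.3]
width: 0.412
```

```bash
python3 - <<'E'
from h import *
go(.5133,-.3685,.16)
E
```

```text
delta [-0.0007 -0.0019 -0.1395] [ 0.003  0.001 -0.   ] jaw now -19.0 q [-0.66  0.35  1.85 -0.    0.93 -0.33]
```

>>> {"name": "apply_moves", "arguments": {"deltas": [[0,0,-0.005,0,0,0,1],[0,0,-0.03,0,0,0,1],[0,0,-0.065,0,0,0,1],[0,0,-0.1,0,0,0,1],[0,0,-0.13,0,0,0,1],[0,0,-0.14,0,0,0,1]]}}

```text
time: 2.98
tool_pos: [0.5173, -0.3698, 0.1649]
tcp_rot: [2.55, 1.819, 0.004]
wrist_force: [0.4, -0.2, -0.3]
width: 0.41
```

```bash
python3 - <<'E'
from h import *
print(status.read_state()['width'])
go(.4655,.1303,.16,10.3)
im=vision.read_camera('wrist');cv2.imwrite('pics/w2.png',im[...,::-1])
E
```

```text
0.41011853128912984
delta [ 0.456  -0.2119  0.0016] [ 0.008  0.005 -0.511] jaw now -19.0 q [-0.66  0.21  1.74  0.    1.18 -0.33]
```

View pics/w2.png

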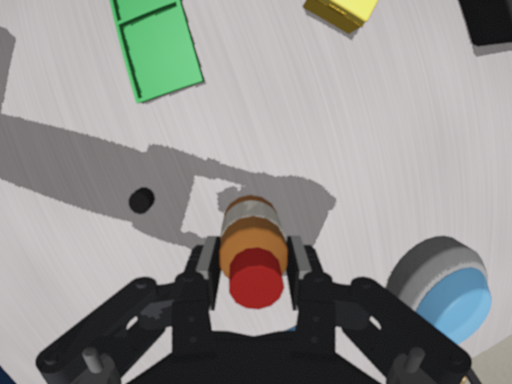

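The amber red-capped bottle is held upright between the pads, with its cap at (256,278). Next I carry it to the blue tray.

>>> {"name": "apply_moves", "arguments": {"deltas": [[0.02,-0.009,0,0,0,-0.06,1],[0.055,-0.025,0,0,0,-0.15,1],[0.09,-0.042,0,0,0,-0.25,1],[0.127,-0.059,0,0,0,-0.35,1],[0.164,-0.076,0,0,0,-0.45,1],[0.2,-0.093,0,0.004,0.002,-0.511,1],[0.237,-0.11,0,0.008,0.005,-0.511,1],[0.274,-0.127,0,0.008,0.005,-0.511,1]]}}

```text
time: 3.7
tool_pos: [0.4818, -0.0655, 0.1562]
tcp_rot: [-2.007, -2.402, 0.003]
wrist_force: [1.5, 0.8, -1.1]
width: 0.415
```

```bash
python3 - <<'E'
from h import *
go(.4655,.1303,.16,10.3)
E
```

```text
delta [ 0.1956  0.0187 -0.0024] [-0.009 -0.008 -0.001] jaw now 10.2 q [-0.19 -0.05  2.04  0.    1.16 -0.37]
```

>>> {"name": "apply_moves", "arguments": {"deltas": [[0.035,0.003,0,0,0,0,1],[0.07,0.006,0,0,0,0,1],[0.105,0.009,0,0,0,0,1],[0.14,0.012,0,0,0,0,1],[0.175,0.016,0,0,0,0,1],[0.195,0.018,0,0,0,0,1],[0.195,0.018,0,0,0,0,1],[0.195,0.018,0,0,0,0,1]]}}

```text
time: 4.37
tool_pos: [0.4653, 0.1283, 0.1577]
tcp_rot: [-2.003, -2.406, 0.005]
wrist_force: [0.2, 0.1, -1.4]
width: 0.411
```

```bash
python3 - <<'E'
from h import *
T=tool();im=vision.read_camera('wrist');cv2.imwrite('pics/w3.png',im[...,::-1])
for c in blobs(im,(105,120,60),(125,255,255),300):
    print(rect(c,'wrist',.018,T))
for c in blobs(im,(0,170,60),(6,255,255),60): # cap in hand, height tcp+0.061
    print('cap',rect(c,'wrist',T[2,3]+.06,T))
go(.4655,.1303,.16,10.3)
E
```

```text
[457.1 177.4 163.9  76.5 -79.9]
cap [467.1 130.7  32.3  23.5 -81.8]
delta [ 0.0029  0.0005 -0.0021] [-0.009 -0.006  0.001] jaw now 10.3 q [ 0.21 -0.06  2.05  0.01  1.16  0.03]
```

View pics/w3.png

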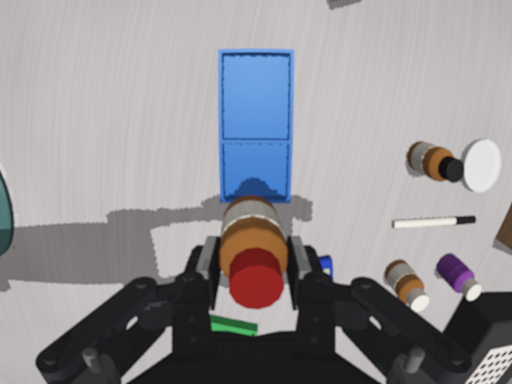

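The tray's small compartment is under the bottle: the tray at wrist px x 219–293, rows 50–200, and the wrist fit agrees with the top view within 1 mm. I lower it now.

>>> {"name": "apply_moves", "arguments": {"deltas": [[0.002,0,0.01,0,0,0,1],[0.002,0,0.04,0,0,0,1],[0.002,0,0.075,0,0,0,1],[0.002,0,0.105,0,0,0,1],[0.002,0,0.12,0,0,0,1],[0.002,0,0.128,0,0,0,1],[0.002,0,0.13,0,0,0,1],[0.002,0,0.13,0,0,0,1]]}}

```text
time: 5.08
tool_pos: [0.4653, 0.1295, 0.029]
tcp_rot: [-2.009, -2.402, 0.002]
wrist_force: [1.3, 1.3, -0.7]
width: 0.411
```

>>> {"name": "apply_moves", "arguments": {"deltas": [[0,0,0.002,0,0,0,1],[0,0,0.003,0,0,0,1],[0,0,0.003,0,0,0,1]]}}

```text
time: 5.33
tool_pos: [0.4666, 0.1305, 0.0276]
tcp_rot: [-2.009, -2.405, -0.002]
wrist_force: [-0.5, 0.6, -1.3]
width: 0.413
```

>>> {"name": "apply_moves", "arguments": {"deltas": [[0,0,0.001,0,0,0,1],[0,0,0.002,0,0,0,1],[0,0,0.003,0,0,0,1],[0,0,0.003,0,0,0,1]]}}

```text
time: 5.67
tool_pos: [0.466, 0.1306, 0.0247]
tcp_rot: [-2.008, -2.405, -0.001]
wrist_force: [-2.8, -0.7, 5.3]
width: 0.411
```

>>> {"name": "apply_moves", "arguments": {"deltas": [[0,0,0,0,0,0,0.5],[0,0,0,0,0,0,0.45],[0,0,0,0,0,0,0.35],[0,0,0,0,0,0,0.2],[0,0,0,0,0,0,0.1],[0,0,0,0,0,0,0.0],[0,0,0,0,0,0,0],[0,0,0,0,0,0,0]]}}

```text
time: 6.33
tool_pos: [0.4653, 0.1303, 0.0234]
tcp_rot: [-2.008, -2.404, 0.001]
wrist_force: [-0.1, 0.4, -0.1]
width: 0.999
```

>>> {"name": "apply_moves", "arguments": {"deltas": [[0,0,-0.02,0,0,0,0],[0,0,-0.05,0,0,0,0],[0,0,-0.09,0,0,0,0],[0,0,-0.13,0,0,0,0],[0,0,-0.17,0,0,0,0],[0,0,-0.175,0,0,0,0]]}}

```text
time: 6.83
tool_pos: [0.4717, 0.1304, 0.2072]
tcp_rot: [-2.013, -2.41, -0.016]
wrist_force: [1.8, -0.0, 0.2]
width: 1.003
```

```bash
python3 - <<'E'
from h import *
T=tool();im=vision.read_camera('wrist');cv2.imwrite('pics/w4.png',im[...,::-1])
for c in blobs(im,(0,170,60),(6,255,255),60):
    print('cap',rect(c,'wrist',.084,T))
go(.510,.364,.2,33.6)
E
```

```text
cap [464.4 129.8  25.4  24.6 -80. ]
delta [0.223  0.08   0.0071] [ 0.007 -0.006 -0.407] jaw now 10.3 q [ 0.21 -0.1   1.99  0.01  1.24  0.03]
```

>>> {"name": "apply_moves", "arguments": {"deltas": [[0.223,0.08,0.007,0,0,-0.407,0],[0.223,0.08,0.007,0,0,-0.407,0],[0.223,0.08,0.007,0,0,-0.407,0],[0.223,0.08,0.007,0,0,-0.407,0],[0.223,0.08,0.007,0,0,-0.407,0],[0.223,0.08,0.007,0,0,-0.407,0],[0.223,0.08,0.007,0,0,-0.407,0],[0.223,0.08,0.007,0,0,-0.407,0]]}}

```text
time: 7.55
tool_pos: [0.5045, 0.3639, 0.1899]
tcp_rot: [-1.476, -2.761, 0.003]
wrist_force: [-0.1, -0.8, 0.6]
width: 1.0
```

```bash
python3 - <<'E'
from h import *
T=tool();im=vision.read_camera('wrist');cv2.imwrite('pics/w5.png',im[...,::-1])
p=[]
for c in blobs(im,(80,40,90),(105,170,255),60):
    r=rect(c,'wrist',.06,T);print('cap',cv2.contourArea(c),r)
print(status.read_state()['tool_pos'])
go(.510,.364,.035,33.6)
E
```

```text
cap 121.0 [509.7 393.1  12.6  12.4 -55.7]
cap 121.0 [494.1 383.2  13.6  12.3 -56.5]
cap 117.0 [504.7 367.4  14.   12.5 -56.5]
cap 116.5 [520.5 377.4  12.9  12.6 -55.6]
cap 114.5 [530.3 361.5  13.3  12.8 -56.2]
cap 111.0 [514.8 351.2  13.3  11.7 -56.2]
[0.50454436 0.36265273 0.19028191]
delta [-0.0032  0.0064  0.1552] [-0.007 -0.008  0.001] jaw now 33.7 q [ 0.58  0.18  1.74  0.01  1.24 -0.01]
```

View pics/w5.png

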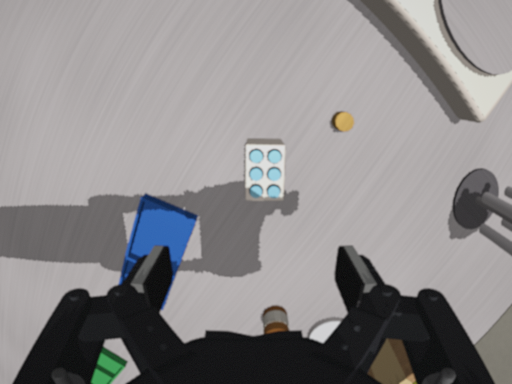

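>>> {"name": "apply_moves", "arguments": {"deltas": [[0.0,0.008,0,-0.007,-0.008,0,0],[0.0,0.008,0,-0.007,-0.008,0,0],[0.0,0.008,0,-0.007,-0.008,0,0],[0.0,0.008,0,-0.007,-0.008,0,0]]}}

```text
time: 7.93
tool_pos: [0.5125, 0.3666, 0.1926]
tcp_rot: [1.486, 2.766, 0.006]
wrist_force: [0.1, 0.7, 0.4]
width: 0.998
```

```bash
python3 - <<'E'
from h import *
T=tool();im=vision.read_camera('wrist')
p=np.array([rect(c,'wrist',.06,T) for c in blobs(im,(80,40,90),(105,170,255),60)]);print(len(p),p.mean(0))
im=vision.read_camera('top')
for c in blobs(im,(85,40,90),(100,170,255),6):
    print('top',cv2.contourArea(c),rect(c,'top',.06))
T=tool();print(T)
go(.512,.371,.035,33.6)
E
```

```text
6 [512.38333333 372.51666667  13.08333333  12.71666667   3.48333333]
top 57.0 [574.4 612.8  80.4  14.  -58.8]
top 15.0 [504.6 366.7  11.8  11.2  47.5]
top 15.0 [509.4 392.8  13.6  10.8   4. ]
top 14.5 [519.3 377.2  11.1  10.8   3.9]
top 14.0 [530.5 361.6  11.1  10.9   3.8]
top 13.0 [494.6 383.6  11.1  10.8   3.9]
top 8.0 [515.8 352.4  11.    8.2 -88.7]
top 8.0 [608.4 558.5  16.1   7.5  47.7]
top 7.5 [378.7 441.   10.7   8.    4.4]
top 7.5 [ 712.9 -602.    18.4    6.3   16.3]
[[-5.52246056e-01  8.33675567e-01  3.05662373e-03  5.12473464e-01]
 [ 8.33680825e-01  5.52238781e-01  2.93443064e-03  3.66830343e-01]
 [ 7.58376964e-04  4.16877634e-03 -9.99991023e-01  1.92740661e-01]
 [ 0.00000000e+00  0.00000000e+00  0.00000000e+00  1.00000000e+00]]
delta [0.0036 0.0013 0.1578] [ 0.004 -0.001 -0.001] jaw now 33.5 q [ 0.58  0.18  1.72  0.    1.23 -0.  ]
```

>>> {"name": "apply_moves", "arguments": {"deltas": [[0.0046,0.0024,0.02,0,0,0,0],[0.0046,0.0024,0.06,0,0,0,0],[0.0046,0.0024,0.1,0,0,0,0],[0.0046,0.0024,0.135,0,0,0,0],[0.0046,0.0024,0.16,0,0,0,0],[0.0046,0.0024,0.17,0,0,0,0],[0.0046,0.0024,0.17,0,0,0,0],[0.0046,0.0024,0.17,0,0,0,0.3]]}}

```text
time: 8.7
tool_pos: [0.5127, 0.3732, 0.0231]
tcp_rot: [1.485, 2.767, 0.006]
wrist_force: [1.1, -0.3, 1.1]
width: 0.884
```

>>> {"name": "apply_moves", "arguments": {"deltas": [[0,0,0,0,0,0,1],[0,0,0,0,0,0,1],[0,0,0,0,0,0,1],[0,0,0,0,0,0,1],[0,0,0,0,0,0,1],[0,0,0,0,0,0,1],[0,0,0,0,0,0,1]]}}

```text
time: 9.28
tool_pos: [0.5145, 0.3747, 0.0272]
tcp_rot: [1.483, 2.765, 0.014]
wrist_force: [-1.7, -1.1, 11.8]
width: 0.342
```

>>> {"name": "apply_moves", "arguments": {"deltas": [[0,0,-0.005,0,0,0,1],[0,0,-0.03,0,0,0,1],[0,0,-0.065,0,0,0,1],[0,0,-0.1,0,0,0,1],[0,0,-0.12,0,0,0,1],[0,0,-0.12,0,0,0,1]]}}

```text
time: 9.78
tool_pos: [0.5159, 0.3755, 0.1506]
tcp_rot: [1.482, 2.762, 0.024]
wrist_force: [-0.4, 0.3, -0.1]
width: 0.336
```

```bash
python3 - <<'E'
from h import *
T=tool();im=vision.read_camera('wrist');cv2.imwrite('pics/w6.png',im[...,::-1])
M=np.linalg.inv(T@np.eye(4))
for c in blobs(im,(80,40,60),(105,170,255),100)[:8]:
    m=cv2.moments(c); print((M@np.r_[plane('wrist',[[m['m10']/m['m00'],m['m01']/m['m00']]],T[2,3]+.037,T)[0],1])[:2]*1000)
go(.451,.210,.145,10.3)
E
```

```text
[20.84176736 -8.86895622]
[20.56751535  9.19728248]
[ 2.66882018 -8.76868975]
[2.42979508 8.89407934]
[-15.65399852   9.0968039 ]
[-15.41594364  -9.12820677]
delta [-0.102  -0.1439  0.0004] [ 0.012 -0.003  0.406] jaw now 33.6 q [0.59 0.22 1.76 0.   1.14 0.  ]
```

View pics/w6.png

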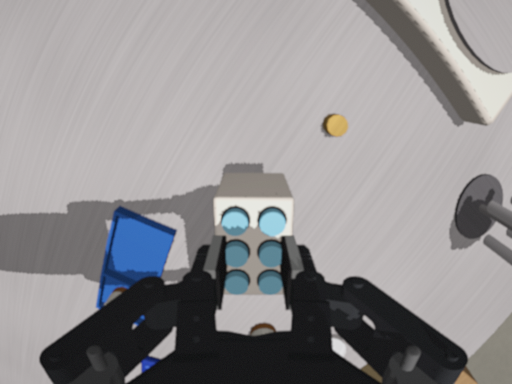

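The rack is held: its caps sit at (235–272, 220–282), 2.6 mm off the tool centre along x. I carry it to the large compartment.

>>> {"name": "apply_moves", "arguments": {"deltas": [[-0.012,-0.017,0,0,0,0.06,1],[-0.03,-0.042,0,0,0,0.14,1],[-0.05,-0.07,0,0,0,0.24,1],[-0.07,-0.097,0,0,0,0.34,1],[-0.09,-0.124,0,0,0,0.406,1],[-0.103,-0.142,0,0,0,0.406,1],[-0.1046,-0.144,0,0,0,0.406,1],[-0.1046,-0.144,0,0,0,0.406,1]]}}

```text
time: 10.5
tool_pos: [0.4482, 0.2046, 0.1403]
tcp_rot: [-2.014, -2.41, -0.003]
wrist_force: [0.5, 0.0, -1.7]
width: 0.338
```

```bash
python3 - <<'E'
from h import *
T=tool();im=vision.read_camera('wrist');cv2.imwrite('pics/w7.png',im[...,::-1])
p=np.array([rect(c,'wrist',T[2,3]+.033,T) for c in blobs(im,(80,40,60),(102,170,255),100)[:6]]);print(p);print(p.mean(0),T[:3,3])
M=tool()
go(.451,.210,.145,10.3)
E
```

```text
[[272.5 144.   79.1  19.3  72.1]
 [454.5 224.7  14.9  13.2 -79.5]
 [436.1 221.4  14.9  13.2 -80.2]
 [439.7 203.2  15.5  12.2 -82.3]
 [456.9 206.2  15.5  12.2 -77.5]
 [442.2 184.5  16.1  13.5 -80.4]]
[416.98333333 197.33333333  26.          13.93333333 -54.63333333] [0.44824763 0.20457743 0.1402931 ]
delta [ 0.0039  0.0026 -0.0042] [ 0.002 -0.002 -0.001] jaw now 10.3 q [ 0.38 -0.03  2.05  0.    1.12  0.2 ]
```

>>> {"name": "apply_moves", "arguments": {"deltas": [[0.005,0.0025,0.01,0,0,0,1],[0.005,0.0025,0.035,0,0,0,1],[0.005,0.0025,0.065,0,0,0,1],[0.005,0.0025,0.085,0,0,0,1],[0.005,0.0025,0.098,0,0,0,1],[0.005,0.0025,0.103,0,0,0,1],[0.005,0.0025,0.105,0,0,0,1],[0.005,0.0025,0.105,0,0,0,1]]}}

```text
time: 11.22
tool_pos: [0.4517, 0.2124, 0.0363]
tcp_rot: [-2.012, -2.413, -0.005]
wrist_force: [0.8, -0.1, -0.1]
width: 0.34
```

>>> {"name": "apply_moves", "arguments": {"deltas": [[0,0,0.001,0,0,0,1],[0,0,0.002,0,0,0,1],[0,0,0.003,0,0,0,1],[0,0,0.003,0,0,0,1]]}}

```text
time: 11.55
tool_pos: [0.4522, 0.2119, 0.0345]
tcp_rot: [2.012, 2.411, 0.008]
wrist_force: [0.8, 0.1, -1.0]
width: 0.343
```

>>> {"name": "apply_moves", "arguments": {"deltas": [[0,0,0.001,0,0,0,1],[0,0,0.002,0,0,0,1],[0,0,0.003,0,0,0,1],[0,0,0.004,0,0,0,1],[0,0,0.004,0,0,0,1]]}}

```text
time: 11.97
tool_pos: [0.452, 0.2118, 0.0311]
tcp_rot: [2.013, 2.412, 0.006]
wrist_force: [-2.9, -1.2, 8.5]
width: 0.342
```

Contact is felt (8.5 N), so I release and lift.

>>> {"name": "apply_moves", "arguments": {"deltas": [[0,0,0,0,0,0,0.6],[0,0,0,0,0,0,0.5],[0,0,0,0,0,0,0.4],[0,0,0,0,0,0,0.2],[0,0,0,0,0,0,0],[0,0,0,0,0,0,0],[0,0,0,0,0,0,0],[0,0,0,0,0,0,0]]}}

```text
time: 12.63
tool_pos: [0.4516, 0.2116, 0.0297]
tcp_rot: [2.013, 2.412, 0.006]
wrist_force: [0.7, 0.4, -0.6]
width: 1.0
```

>>> {"name": "apply_moves", "arguments": {"deltas": [[0,0,-0.02,0,0,0,0],[0,0,-0.05,0,0,0,0],[0,0,-0.09,0,0,0,0],[0,0,-0.13,0,0,0,0],[0,0,-0.17,0,0,0,0],[0,0,-0.175,0,0,0,0]]}}

```text
time: 13.13
tool_pos: [0.4558, 0.2131, 0.2137]
tcp_rot: [2.008, 2.407, 0.026]
wrist_force: [1.1, 0.1, 0.5]
width: 1.003
```

```bash
python3 - <<'E'
from h import *
T=tool();im=vision.read_camera('wrist');cv2.imwrite('pics/w8.png',im[...,::-1])
p=np.array([rect(c,'wrist',.064,T) for c in blobs(im,(80,40,60),(102,170,255),60)[:7]]);print(p)
for c in blobs(im,(0,170,60),(6,255,255),60):    print('cap',rect(c,'wrist',.084,T))
go(.6835,.027,.2,0)
E
```

```text
[[114.6  36.5 179.   77.6  79.3]
 [458.4 231.7  13.1  12.3  10.1]
 [440.1 228.5  13.1  12.3   9.8]
 [443.2 209.5  13.3  12.6   9.8]
 [461.3 212.7  12.6  12.2 -80. ]
 [464.6 194.4  13.   12.4 -80. ]
 [446.1 190.9  13.2  12.2  55.7]]
cap [463.4 132.1  28.5  22.8 -80.1]
delta [-0.2238  0.1913  0.0134] [ 0.014 -0.006  0.18 ] jaw now 10.3 q [ 0.39 -0.08  1.97  0.    1.24  0.21]
```

View pics/w8.png

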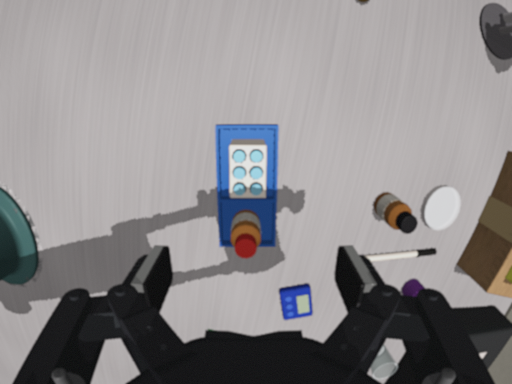

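The blue kit is done: the rack fits at (452,211) mm with its sides parallel to the tray, and the bottle stands upright. The white-capped amber bottle is next.

```bash
python3 - <<'E'
from h import *
go(.6835,.027,.2,-40)
E
```

```text
delta [-0.2238  0.1913  0.0134] [ 0.012 -0.011  0.878] jaw now 10.3 q [ 0.39 -0.08  1.97  0.    1.24  0.21]
```

>>> {"name": "apply_moves", "arguments": {"deltas": [[-0.224,0.191,0.0134,0,0,0.878,0],[-0.224,0.191,0.0134,0,0,0.878,0],[-0.224,0.191,0.0134,0,0,0.878,0],[-0.224,0.191,0.0134,0,0,0.878,0],[-0.224,0.191,0.0134,0,0,0.878,0],[-0.224,0.191,0.0134,0,0,0.878,0],[-0.224,0.191,0.0134,0,0,0.878,0],[-0.224,0.191,0.0134,0,0,0.878,0]]}}

```text
time: 13.85
tool_pos: [0.6826, 0.0198, 0.1878]
tcp_rot: [2.852, 1.315, 0.003]
wrist_force: [-0.3, 0.3, -0.6]
width: 1.004
```

>>> {"name": "apply_moves", "arguments": {"deltas": [[0,0,0,0,0,0,0],[0,0,0,0,0,0,0],[0,0,0,0,0,0,0]]}}

```text
time: 14.1
tool_pos: [0.6778, 0.026, 0.1905]
tcp_rot: [-2.844, -1.329, -0.003]
wrist_force: [-1.0, 0.5, 0.2]
width: 1.002
```

```bash
python3 - <<'E'
from h import *
T=tool();im=vision.read_camera('wrist');cv2.imwrite('pics/w9.png',im[...,::-1])
for c in blobs(im,(0,0,165),(180,40,255),80):
    if cv2.contourArea(c)<3000:
        m=cv2.moments(c);print(round(m['m10']/m['m00']),round(m['m01']/m['m00']),rect(c,'wrist',.08,T))
go(.6835,.027,.018,-40)
E
```

```text
392 364 [ 644.9 -360.1  173.5   67.    79.5]
259 174 [687.   26.5  25.4  25.2 -40. ]
202 228 [604.4  21.1  29.6  15.  -70.5]
4 348 [ 28.6  76.8 190.   30.8  15.3]
delta [0.0036 0.004  0.1731] [-0.001 -0.003  0.002] jaw now -39.9 q [0.   0.28 1.61 0.   1.25 0.7 ]
```

View pics/w9.png

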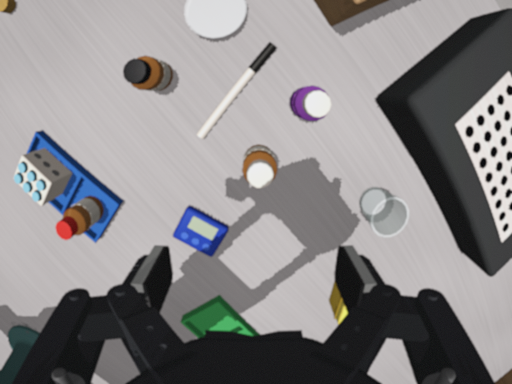

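The wrist view shows the white cap on an amber body at (259,174), with the purple one at (318,103). The fingers will clear the pen and the timer.

>>> {"name": "apply_moves", "arguments": {"deltas": [[0.0046,0.0057,0.02,0,0,0,0],[0.0046,0.0057,0.06,0,0,0,0],[0.0046,0.0057,0.1,0,0,0,0],[0.0046,0.0057,0.135,0,0,0,0],[0.0046,0.0057,0.16,0,0,0,0],[0.0046,0.0057,0.172,0,0,0,0],[0.0046,0.0057,0.172,0,0,0,0],[0.0046,0.0057,0.172,0,0,0,0]]}}

```text
time: 14.82
tool_pos: [0.6868, 0.0262, 0.0202]
tcp_rot: [-2.845, -1.329, -0.006]
wrist_force: [0.5, -0.2, -0.2]
width: 0.998
```

>>> {"name": "apply_moves", "arguments": {"deltas": [[0,0,0,0,0,0,1],[0,0,0,0,0,0,1],[0,0,0,0,0,0,1],[0,0,0,0,0,0,1],[0,0,0,0,0,0,1],[0,0,0,0,0,0,1],[0,0,0,0,0,0,1],[0,0,0,0,0,0,1]]}}

```text
time: 15.48
tool_pos: [0.6885, 0.0255, 0.0218]
tcp_rot: [-2.847, -1.327, -0.01]
wrist_force: [-1.0, 0.4, 6.6]
width: 0.415
```

>>> {"name": "apply_moves", "arguments": {"deltas": [[0,0,-0.005,0,0,0,1],[0,0,-0.03,0,0,0,1],[0,0,-0.065,0,0,0,1],[0,0,-0.1,0,0,0,1],[0,0,-0.13,0,0,0,1],[0,0,-0.14,0,0,0,1]]}}

```text
time: 15.98
tool_pos: [0.69, 0.0249, 0.1664]
tcp_rot: [2.845, 1.327, 0.019]
wrist_force: [0.7, -0.6, -0.6]
width: 0.412
```

```bash
python3 - <<'E'
from h import *
go(.470,-.124,.16,-3.5)
E
```

```text
delta [-0.2555 -0.0728  0.0033] [ 0.01  -0.007 -0.637] jaw now -40.0 q [-0.    0.31  1.62  0.    1.2   0.7 ]
```

>>> {"name": "apply_moves", "arguments": {"deltas": [[-0.018,-0.005,0,0,0,-0.06,1],[-0.05,-0.014,0,0,0,-0.16,1],[-0.088,-0.025,0,0,0,-0.27,1],[-0.126,-0.036,0,0,0,-0.38,1],[-0.164,-0.047,0,0,0,-0.49,1],[-0.202,-0.058,0,0,0,-0.6,1],[-0.238,-0.068,0,0,0,-0.637,1],[-0.2555,-0.0728,0,0,0,-0.637,1]]}}

```text
time: 16.65
tool_pos: [0.4621, -0.1252, 0.157]
tcp_rot: [-2.285, -2.151, -0.001]
wrist_force: [0.5, -0.2, 0.0]
width: 0.413
```

>>> {"name": "apply_moves", "arguments": {"deltas": [[0,0,0,0,0,0,1],[0,0,0,0,0,0,1],[0,0,0,0,0,0,1]]}}

```text
time: 16.9
tool_pos: [0.4671, -0.1238, 0.1584]
tcp_rot: [2.289, 2.152, 0.007]
wrist_force: [0.6, -0.4, -0.4]
width: 0.415
```

```bash
python3 - <<'E'
from h import *
T=tool();im=vision.read_camera('wrist');cv2.imwrite('pics/w10.png',im[...,::-1])
for c in blobs(im,(50,120,50),(75,255,255),300):
    print(rect(c,'wrist',.018,T))
print(T[:3,3],status.read_state()['width'])
go(.470,-.124,.028,-3.5)
E
```

```text
[ 468.7 -144.5  109.2   75.5   86.2]
[ 0.46714021 -0.12377108  0.15841562] 0.4138380988903894
delta [-0.0007  0.0021  0.1305] [ 0.003 -0.003  0.   ] jaw now -3.5 q [-0.31 -0.07  2.06  0.    1.15 -0.25]
```

View pics/w10.png

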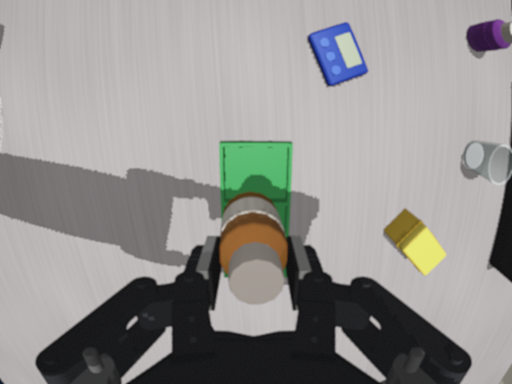

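The white-capped bottle is held upright over the green tray's small compartment, tray px x 220–292. I lower it.

>>> {"name": "apply_moves", "arguments": {"deltas": [[-0.001,0.002,0.01,0,0,0,1],[-0.001,0.002,0.04,0,0,0,1],[-0.001,0.002,0.075,0,0,0,1],[-0.001,0.002,0.105,0,0,0,1],[-0.001,0.002,0.12,0,0,0,1],[-0.001,0.002,0.128,0,0,0,1],[-0.001,0.002,0.13,0,0,0,1],[-0.001,0.002,0.13,0,0,0,1]]}}

```text
time: 17.62
tool_pos: [0.4695, -0.1244, 0.0281]
tcp_rot: [-2.287, -2.153, -0.006]
wrist_force: [0.6, -0.8, -0.7]
width: 0.412
```

>>> {"name": "apply_moves", "arguments": {"deltas": [[0,0,0.001,0,0,0,1],[0,0,0.002,0,0,0,1],[0,0,0.003,0,0,0,1],[0,0,0.003,0,0,0,1]]}}

```text
time: 17.95
tool_pos: [0.4697, -0.125, 0.0263]
tcp_rot: [2.287, 2.152, 0.007]
wrist_force: [-0.4, 0.7, -0.4]
width: 0.412
```

>>> {"name": "apply_moves", "arguments": {"deltas": [[0,0,0.001,0,0,0,1],[0,0,0.002,0,0,0,1],[0,0,0.0025,0,0,0,1],[0,0,0.0025,0,0,0,1]]}}

```text
time: 18.28
tool_pos: [0.4698, -0.1253, 0.0256]
tcp_rot: [2.287, 2.152, 0.006]
wrist_force: [-5.6, 0.8, 15.6]
width: 0.411
```

>>> {"name": "apply_moves", "arguments": {"deltas": [[0,0,-0.001,0,0,0,1],[0,0,-0.001,0,0,0,0.5],[0,0,-0.001,0,0,0,0.4],[0,0,-0.001,0,0,0,0.2],[0,0,-0.001,0,0,0,0],[0,0,-0.001,0,0,0,0],[0,0,-0.001,0,0,0,0],[0,0,-0.001,0,0,0,0]]}}

```text
time: 18.95
tool_pos: [0.4688, -0.1247, 0.0239]
tcp_rot: [-2.288, -2.152, -0.006]
wrist_force: [1.0, -0.7, -1.0]
width: 1.001
```

>>> {"name": "apply_moves", "arguments": {"deltas": [[0,0,-0.02,0,0,0,0],[0,0,-0.05,0,0,0,0],[0,0,-0.09,0,0,0,0],[0,0,-0.13,0,0,0,0],[0,0,-0.17,0,0,0,0],[0,0,-0.175,0,0,0,0],[0,0,-0.175,0,0,0,0]]}}

```text
time: 19.53
tool_pos: [0.4713, -0.1261, 0.2034]
tcp_rot: [2.283, 2.148, 0.013]
wrist_force: [0.4, 0.5, -0.4]
width: 1.003
```

```bash
python3 - <<'E'
from h import *
T=tool();im=vision.read_camera('wrist');cv2.imwrite('pics/w11.png',im[...,::-1])
for c in blobs(im,(0,0,165),(180,40,255),150):
    if cv2.contourArea(c)<3000: print('cap',rect(c,'wrist',.084,T))
for c in blobs(im,(50,120,50),(75,255,255),300): print('green',rect(c,'wrist',.018,T))
for c in blobs(im,(22,120,120),(32,255,255),100):
    print('yel',rect(c,'wrist',.06,T))
go(.66,-.214,.2,45.5)
E
```

```text
cap [ 410.9 -164.7   62.2   59.9  -16.3]
cap [ 224.6 -438.4  175.1   67.9   57. ]
cap [ 467.2 -125.    25.2   25.1   -3.2]
cap [ 685.3 -420.8   70.6   51.3  -16.2]
cap [ 707.2 -101.3   26.4   23.9  -84.5]
green [ 466.8 -172.7  164.7   75.2   86.3]
yel [ 660.6 -214.9   68.6   39.9  -46.3]
yel [ 631.2 -183.7   33.    14.4   59.5]
delta [-0.0767  0.1956  0.0014] [ 0.006  0.001 -0.855] jaw now -3.5 q [-0.32 -0.1   2.    0.    1.23 -0.26]
```

The bottle stands at (467,-125) mm with a round 25 mm cap outline. On to the tip box.

>>> {"name": "apply_moves", "arguments": {"deltas": [[-0.077,0.195,0.001,0,0,-0.855,0],[-0.077,0.195,0.001,0,0,-0.855,0],[-0.077,0.195,0.001,0,0,-0.855,0],[-0.077,0.195,0.001,0,0,-0.855,0],[-0.077,0.195,0.001,0,0,-0.855,0],[-0.077,0.195,0.001,0,0,-0.855,0],[-0.077,0.195,0.001,0,0,-0.855,0],[-0.077,0.195,0.001,0,0,-0.855,0]]}}

```text
time: 20.25
tool_pos: [0.6571, -0.2136, 0.1931]
tcp_rot: [-1.184, -2.903, -0.005]
wrist_force: [-0.1, 0.1, -0.4]
width: 1.002
```

>>> {"name": "apply_moves", "arguments": {"deltas": [[0,0,0,0,0,0,0],[0,0,0,0,0,0,0],[0,0,0,0,0,0,0]]}}

```text
time: 20.5
tool_pos: [0.6577, -0.2135, 0.1978]
tcp_rot: [1.192, 2.906, 0.006]
wrist_force: [0.8, 0.1, 0.2]
width: 0.997
```

```bash
python3 - <<'E'
from h import *
T=tool();im=vision.read_camera('wrist');cv2.imwrite('pics/w12.png',im[...,::-1])
for v in (60,120,150,180,200):
  for c in blobs(im,(20,80,v),(34,255,255),300)[:2]: print(v,cv2.boundingRect(c),rect(c,'wrist',.06,T))
go(.6605,-.2145,.02,45.5)
E
```

```text
60 (235, 147, 40, 62) [ 663.  -216.1   68.1   42.   -44.7]
120 (235, 147, 40, 62) [ 663.  -216.1   68.1   42.   -44.7]
150 (235, 151, 40, 58) [ 664.5 -217.6   63.8   42.1  -44.9]
180 (236, 153, 39, 40) [ 658.8 -211.6   43.1   40.4  -44.7]
200 (236, 156, 39, 37) [ 659.5 -212.5   40.    39.8   43.8]
delta [-0.0025  0.0006  0.1783] [ 0.004 -0.    -0.001] jaw now 45.4 q [-0.35  0.3   1.57  0.    1.27 -1.15]
```

View pics/w12.png

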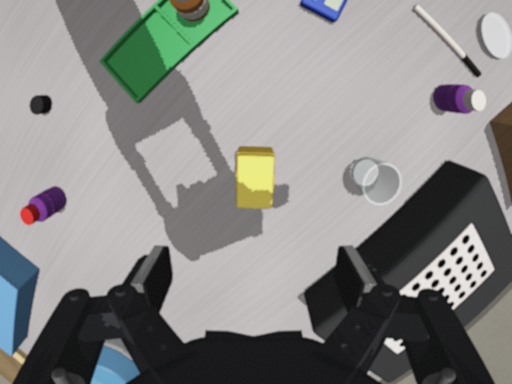

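The box lid spans rows 153–209 at x 236–275. Only the side face towards the tray shows (rows 147–153), so the centre works out at about (665.5, -218) mm, which the top view supports.

>>> {"name": "apply_moves", "arguments": {"deltas": [[-0.0085,0.0015,0.02,0,0,0,0],[-0.0085,0.0015,0.06,0,0,0,0],[-0.0085,0.0015,0.1,0,0,0,0],[-0.0085,0.0015,0.14,0,0,0,0],[-0.0085,0.0015,0.168,0,0,0,0],[-0.0085,0.0015,0.18,0,0,0,0],[-0.0085,0.0015,0.18,0,0,0,0],[-0.0085,0.0015,0.18,0,0,0,0.3]]}}

```text
time: 21.22
tool_pos: [0.6663, -0.2184, 0.0191]
tcp_rot: [1.189, 2.906, 0.006]
wrist_force: [0.5, 0.1, 1.1]
width: 0.887
```

>>> {"name": "apply_moves", "arguments": {"deltas": [[0,0,0,0,0,0,1],[0,0,0,0,0,0,1],[0,0,0,0,0,0,1],[0,0,0,0,0,0,1],[0,0,0,0,0,0,1],[0,0,0,0,0,0,1],[0,0,0,0,0,0,1]]}}

```text
time: 21.8
tool_pos: [0.6683, -0.2193, 0.0217]
tcp_rot: [1.187, 2.901, 0.006]
wrist_force: [-1.1, 0.0, 7.3]
width: 0.454
```

>>> {"name": "apply_moves", "arguments": {"deltas": [[0,0,-0.005,0,0,0,1],[0,0,-0.03,0,0,0,1],[0,0,-0.065,0,0,0,1],[0,0,-0.1,0,0,0,1],[0,0,-0.13,0,0,0,1],[0,0,-0.14,0,0,0,1]]}}

```text
time: 22.3
tool_pos: [0.6688, -0.2199, 0.1656]
tcp_rot: [1.185, 2.897, 0.006]
wrist_force: [0.9, -0.1, 0.0]
width: 0.455
```

```bash
python3 - <<'E'
from h import *
T=tool();im=vision.read_camera('wrist');cv2.imwrite('pics/w13.png',im[...,::-1])
for v in (60,120): 
  for c in blobs(im,(20,80,v),(34,255,255),300)[:2]: print(v,cv2.boundingRect(c),rect(c,'wrist',T[2,3]+.04,T))
print(T[:3,3])
go(.465,-.205,.16,-3.5)
E
```

```text
60 (213, 171, 82, 130) [ 661.2 -212.5   73.1   39.8  -45.8]
120 (213, 171, 82, 130) [ 661.  -212.6   72.8   39.2  -44.9]
[ 0.66884266 -0.2198519   0.16564478]
delta [ 0.1561 -0.1324  0.0032] [0.012 0.006 0.855] jaw now 45.5 q [-0.35  0.33  1.59  0.    1.21 -1.15]
```

View pics/w13.png

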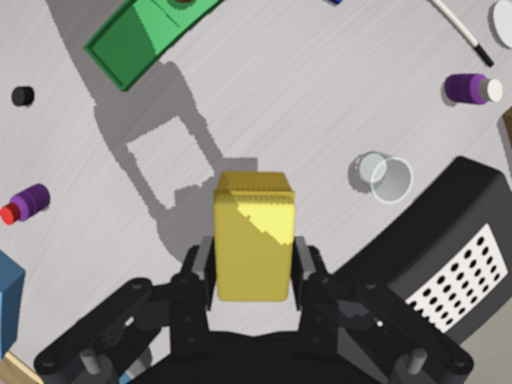

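The yellow box is gripped squarely, lid at px (213–295, 205–300). I move it to the green tray's large compartment.

>>> {"name": "apply_moves", "arguments": {"deltas": [[0.012,-0.01,0,0,0,0.06,1],[0.035,-0.03,0,0,0,0.17,1],[0.062,-0.053,0,0,0,0.29,1],[0.09,-0.076,0,0,0,0.41,1],[0.118,-0.1,0,0,0,0.53,1],[0.14,-0.119,0,0,0,0.65,1],[0.152,-0.129,0,0,0,0.77,1],[0.156,-0.132,0,0,0,0.855,1]]}}

```text
time: 23.02
tool_pos: [0.4573, -0.2022, 0.1553]
tcp_rot: [-2.292, -2.142, -0.003]
wrist_force: [0.0, 0.6, -1.0]
width: 0.454
```

>>> {"name": "apply_moves", "arguments": {"deltas": [[0,0,0,0,0,0,1],[0,0,0,0,0,0,1],[0,0,0,0,0,0,1]]}}

```text
time: 23.27
tool_pos: [0.4619, -0.2033, 0.1571]
tcp_rot: [-2.285, -2.155, -0.006]
wrist_force: [-0.4, -0.8, -0.5]
width: 0.452
```

```bash
python3 - <<'E'
from h import *
print(tool()[:3,3])
go(.465,-.205,.029,-3.5)
E
```

```text
[ 0.46193938 -0.2033489   0.15706047]
delta [-0.0019  0.0029  0.1281] [ 0.002 -0.003  0.002] jaw now -3.4 q [-0.47 -0.02  2.02  0.    1.15 -0.41]
```

>>> {"name": "apply_moves", "arguments": {"deltas": [[-0.002,0.003,0.01,0,0,0,1],[-0.002,0.003,0.04,0,0,0,1],[-0.002,0.003,0.075,0,0,0,1],[-0.002,0.003,0.105,0,0,0,1],[-0.002,0.003,0.12,0,0,0,1],[-0.002,0.003,0.126,0,0,0,1],[-0.002,0.003,0.128,0,0,0,1],[-0.002,0.003,0.128,0,0,0,1]]}}

```text
time: 23.93
tool_pos: [0.4656, -0.2054, 0.0295]
tcp_rot: [-2.287, -2.153, -0.006]
wrist_force: [-0.2, 0.6, -0.3]
width: 0.457
```

>>> {"name": "apply_moves", "arguments": {"deltas": [[0,0,0.001,0,0,0,1],[0,0,0.002,0,0,0,1],[0,0,0.003,0,0,0,1],[0,0,0.003,0,0,0,1]]}}

```text
time: 24.27
tool_pos: [0.4658, -0.2056, 0.0277]
tcp_rot: [2.287, 2.152, 0.007]
wrist_force: [-0.0, 0.5, -0.5]
width: 0.456
```

>>> {"name": "apply_moves", "arguments": {"deltas": [[0,0,0.001,0,0,0,1],[0,0,0.002,0,0,0,1],[0,0,0.003,0,0,0,1],[0,0,0.003,0,0,0,1]]}}

```text
time: 24.6
tool_pos: [0.4656, -0.2053, 0.0257]
tcp_rot: [2.288, 2.152, 0.007]
wrist_force: [-3.5, 2.8, 11.3]
width: 0.455
```

>>> {"name": "apply_moves", "arguments": {"deltas": [[0,0,0,0,0,0,0.5],[0,0,0,0,0,0,0.4],[0,0,0,0,0,0,0.3],[0,0,0,0,0,0,0.1],[0,0,0,0,0,0,0],[0,0,0,0,0,0,0],[0,0,0,0,0,0,0],[0,0,0,0,0,0,0]]}}

```text
time: 25.27
tool_pos: [0.465, -0.2053, 0.0237]
tcp_rot: [-2.288, -2.152, -0.006]
wrist_force: [0.4, 0.3, 0.9]
width: 0.997
```

>>> {"name": "apply_moves", "arguments": {"deltas": [[0,0,-0.02,0,0,0,0],[0,0,-0.05,0,0,0,0],[0,0,-0.09,0,0,0,0],[0,0,-0.13,0,0,0,0],[0,0,-0.17,0,0,0,0],[0,0,-0.18,0,0,0,0],[0,0,-0.18,0,0,0,0]]}}

```text
time: 25.85
tool_pos: [0.4677, -0.2073, 0.2091]
tcp_rot: [2.282, 2.147, 0.011]
wrist_force: [0.3, -0.2, -0.9]
width: 0.999
```

```bash
python3 - <<'E'
from h import *
T=tool();im=vision.read_camera('wrist')
a=vision.read_camera('top');b=vision.read_camera('scene')
for c in blobs(im,(20,80,60),(34,255,255),300)[:2]: print('box',rect(c,'wrist',.064,T))
for c in blobs(im,(0,0,165),(180,40,255),150):
    r=rect(c,'wrist',.084,T)
    if r[2]<35: print('cap',r)
c1=cv2.resize(im[0:300,110:510],(400,300)); c2=cv2.resize(b[120:270,150:350],(400,300),interpolation=cv2.INTER_CUBIC)
c3=cv2.resize(a[150:300,60:460],(800,300),interpolation=cv2.INTER_CUBIC)
cv2.imwrite('pics/fin.png',np.vstack([np.hstack([c1,c2]),c3])[...,::-1])
E
```

```text
box [ 465.5 -200.    66.    41.7   86.1]
cap [ 467.4 -125.6   25.8   25.4   86.5]
cap [ 707.3 -118.4   25.7   24.7  -54.8]
```

View pics/fin.png

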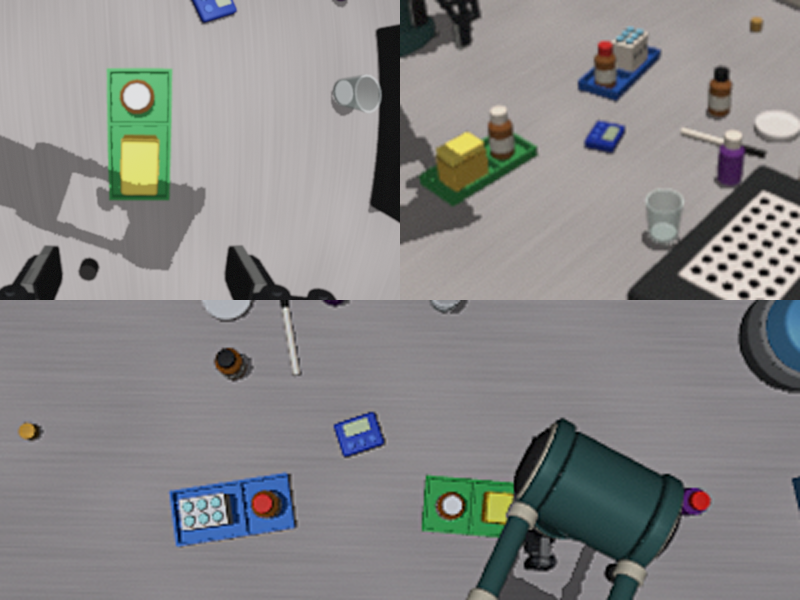

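The last picture shows both kits complete and upright. In the blue tray the rack is in the large compartment and the red cap at top-view px (265,503). In the green tray the white cap is in the small compartment and the box in the large one. The black-capped bottle and both purple look-alikes haven't moved, and the gripper touches nothing.

```bash
python3 -c "
from workcell import job;print(job.finish_job())"
```

```text
the job is handed in; nothing more can be done
None
```

Both kits are made up, and I handed the job in after about 26 s of robot time. The blue tray holds the red-capped amber bottle and the white rack; the green tray holds the white-capped amber bottle and the yellow tip box.

- **Last checks:** the final top, scene and wrist views show all four items upright in their compartments and clear of the walls. The green-tray bottle's cap outline was round when I measured it. The black-capped bottle and the purple look-alikes stand where they were, and the gripper was open and clear above the trays.
- **Forces:** the highest wrist reading at the end of a move was about 16 N, when the white-capped bottle touched the tray floor.
- **Measurements that disagreed:**
  - The first top-view outline of the rack was about 8 mm off. I used its tube caps instead, where the top and wrist views agreed within about 1 mm.
  - With the rack gripped, the opening read 0.34, about 29 mm if the reading is linear, against its 42 mm width. I did not find out why, but the rack was held and set down without trouble.

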